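# Load the under-sink tray and lift it over its catch to push it home

## Robot

A 7-joint arm with a two-finger parallel gripper is mounted at the origin on the work surface. World frame = base frame: x ahead of the robot, y to its left, z up, the work surface at z = 0. Lengths are in m, angles in rad, forces in N, time in s.
With the tool pointing down it reaches from about 0.425 to 0.925 m from the base axis. Payload 6.8 kg.
Tool frame: the origin (TCP) lies midway between the tips of the shut fingers; the grasp point (between the pads) lies 19 mm behind it (grip_point_offset is the distance from the TCP to the grasp point, in m); z points along the fingers, y is the line along which they close (so a half turn about z gives the same grasp; the last joint's range is limited). The gripper opens to 88 mm and grips with 3 to 60 N. Pads are 20 mm wide; open, the fingers measure 115 mm over their backs; the gripper's body (75 mm by 178 mm) begins 61 mm behind the grasp point.
Start: joints at [1.167, 0.477, 0.022, 1.555, -0.011, 1.109, -0.083], TCP at [0.197, -0.646, 0.223] pointing down, gripper open.
Joint ranges: [-2.96, 2.96], [-0.34, 2.1], [-1.41, 1.46], [0.24, 2.44], [-1.37, 4.51], [0.17, 1.92], [-2.96, 2.96]. Speed limits (rad/s): [2.39, 2.39, 3.14, 3.14, 3.14, 3.14, 3.14].

## Interface

Orientations are given as [roll, pitch, yaw] about the fixed x, y, z axes, in that order (R = Rz(yaw) Ry(pitch) Rx(roll)).
In Python, from rig import get_obs, snapshot, calibration, job_done, grip_point_offset gives the robot as it stands.
- The arm moves only by the tool drive_tool, never from a script. Its argument "moves" is a list of rows, each an object with "delta_pos": the shift along the world's x, y, z each as a share of 100 mm, from -1 to 1, a list of three; "turn": the turn, a rotation vector about the world's x, y, z each as a share of 90 degrees, from -1 to 1, a list of three. In form: [{"delta_pos": [x, y, z], "turn": [ax, ay, az]}, ...]. A call has 1 to 8 rows; each row is the pose to reach, as a shift and turn from the pose commanded when the call began; what a row does not reach only later rows make up. A row lasts 1/12 s, in which the tool goes at most 41.7 mm and 7.16 degrees, less where a joint would pass 70% of its speed; a pose out of reach is approached as far as the arm can. A call with a number of a shift or a turn outside -1 to 1 is refused whole. A call with a gripper value outside its range is refused whole. "hand" is the opening in per cent of the stroke, from 0 (shut) to 100 (fully open), set as the call begins (left out, the last holds). The fingers move at their own pace and stop on an object; "grip_force" is the grip in N (left out, the last holds). Time passes only in rows, so rows that repeat a pose let the fingers close. It gives the time, the measured TCP pose, the force, the opening and the grip force at its end, in the units of the state.
- get_obs(): the state, without advancing time (a new reading comes with each control period).
- snapshot(name): name is "side" or "top"; returns (picture, depth): 384x512x3 uint8, red, green, blue; 384x512 float32, m along the optical axis (not along the pixel's ray), 0 where there is no reading.
- calibration(name): a dict with "intrinsics" (3x3 intrinsics, pixels), "R" (3x3) and "t" (3): a world point X has camera coordinates R X + t. Camera axes: x right, y down, z forward; pixel columns grow to the right and rows downward; lengths in m; the calibration is good to about 2 mm. A picture is of the moment at which its call begins. calibration takes no time and is no camera call.
- job_done(): hands the job in; it is judged then, once.
The state is a dict: "clock": time; "joints": joint angles; "qd": joint speeds; "effort": joint torques, N m; "tcp_pos": TCP position; "ee_rot": TCP orientation; "force": force on the tool from outside, world axes, zero at the start; "ft_torque": the same for the moment, N m; "width": finger opening in m; "gripper_force": force on a finger pad.
Only numpy, scipy, OpenCV 4.12 (cv2) and the standard library are available. Lean on these libraries where they do the work, as an engineer would, in place of code of your own. Each camera call takes 0.05 s, during which the arm holds its last target. There are 200 camera calls.

## Task

Stand the two cartons and the tin upright in the pulled-out tray, all three side by side on its floor, while the tray is still out. Then take the tray by its pull, lift it over the bumps on its rails without forcing it, push it fully home under the wire shelf and let it down. Leave the jar, bottles, can, spanner and pipe elbow where they are.

Things in the scene. Friction and masses are not known exactly. Their poses are not given: they have to be found in the camera images.
- tray_travel (a joint): How far the tray has been pushed home, in m: 0 pulled fully out towards the robot, 0.215 fully home at its end stop. Starts between 0 and 0.008. Drag about 1 N. At 0.015 two lugs on the tray meet upright steel bumps on the rails and the tray stops dead unless raised; from 0.047 on the lugs are past them and the tray can be let down.
- tray_lift (a joint): How far the tray is raised off its rails, in m: 0 resting, at most 0.022. The bumps stand 10 mm tall, so it must be up 10 mm or more to pass them. The tray rises level, without tipping, and falls back by its own weight (tray 0.25 kg, up to 0.95 kg loaded).
- tray_in (a point): Centre of the inner floor of the low white plastic tray, on the floor's surface, 18 mm above the work surface at rest; moves with the tray. x points along the rails, home, away from the robot; y to the left; z up. The inner floor is 120 mm (x) by 176 mm (y); the walls are 4 mm thick and rise 18 mm above it.
- handle (a point): Grip point on the tray's pull, an upright white plate in the middle of the front wall. The plate is 14 mm thick (y), sticks out 55 mm towards the robot and stands 18 to 52 mm above the work surface. The point is in mid-thickness, 32 mm before the front wall's face (96 mm from tray_in along -x), 38 mm up; moves with the tray. Axes as tray_in. Pinch it across y.
- shelf_edge (a point): Middle of the front edge wire (8 mm thick) of the fixed wire shelf, 156 mm above the work surface; axes as tray_in. The shelf reaches 183 mm from here along x and 135 mm to each side, on four 10 mm corner posts. The tray goes home beneath it; the handle point then lies 15 mm short of this edge, so a gripper there must lean back towards the robot.
- rack: The fixed rack: wire shelf and two aluminium rails; origin on the work surface, x along the rails away from the robot. Rails 12 mm high, 18 mm wide at y = +-109 mm, from x = -110 to 280 mm; on them the bumps, 12 mm long, at x = -50 mm. The shelf's front edge is at x = 105 mm. Its place and yaw vary.
- long_carton_mid (a point): Centre (half-way up) of the long low brown cardboard box with a paper tape along its top: 50 mm (x) by 160 mm (y) by 55 mm high, 0.15 to 0.28 kg. Stands upright.
- wide_carton_mid (a point): Centre (half-way up) of the tall whitish paper box with a brown band: 50 mm (x) by 85 mm (y) by 100 mm high, 0.12 to 0.21 kg. Stands upright.
- tin_mid (a point): Centre (half-way up) of the tall plain metal tin with a darker lid rim: 50 mm (x) by 70 mm (y) by 95 mm high, 0.1 to 0.18 kg. Stands upright.
- jar: Bystander among the boxes: round lidded jar, 64 mm across, 100 mm high; origin under its centre.
- bottle: Bystander: round white bottle, 68 mm across, 190 mm high; origin under its centre.
- sprayer: Bystander: trigger spray bottle, 80 mm across, 188 mm high; origin under its centre.
- wrench: Bystander: steel spanner lying flat, 200 mm along its x, 38 mm wide, 8 mm high; origin under its centre.
- elbow: Bystander: grey pipe elbow lying flat, arms 62 mm along its x and y, 44 mm high; origin on the surface under its corner.
- can: Bystander: low plain steel can, 80 mm across, 60 mm high; origin under its centre.
Not all that is in view belongs to the job. Leave any orange look-alike of the part that bears wide_carton_mid alone. What is shaped like the part that bears tin_mid but orange is not meant.

How it is judged:
On the way, in this order (a step that is already met when the one before it is completed fails the run):
1. both cartons and the tin stand upright on the tray's floor while the tray is still pulled out (x of long_carton_mid in the frame of tray_in between -0.037 and 0.037 m and y of long_carton_mid in the frame of tray_in between -0.012 and 0.012 m and z of long_carton_mid in the frame of tray_in between 0.0215 and 0.0335 m and angle between each of long_carton_mid, wide_carton_mid, tin_mid's own z axis and vertical below 0.12 rad and x of wide_carton_mid in the frame of tray_in between -0.037 and 0.037 m and y of wide_carton_mid in the frame of tray_in between -0.0485 and 0.0485 m and z of wide_carton_mid in the frame of tray_in between 0.044 and 0.056 m and x of tin_mid in the frame of tray_in between -0.037 and 0.037 m and y of tin_mid in the frame of tray_in between -0.056 and 0.056 m and z of tin_mid in the frame of tray_in between 0.0415 and 0.0535 m and value of joint tray_travel below 0.02 m), for 0.2 s.
2. the loaded tray is lifted over the bumps (value of joint tray_lift above 0.008 m and value of joint tray_travel between 0.015 and 0.05 m and x of long_carton_mid in the frame of tray_in between -0.037 and 0.037 m and y of long_carton_mid in the frame of tray_in between -0.012 and 0.012 m and z of long_carton_mid in the frame of tray_in between 0.0215 and 0.0335 m and angle between each of long_carton_mid, wide_carton_mid, tin_mid's own z axis and vertical below 0.12 rad and x of wide_carton_mid in the frame of tray_in between -0.037 and 0.037 m and y of wide_carton_mid in the frame of tray_in between -0.0485 and 0.0485 m and z of wide_carton_mid in the frame of tray_in between 0.044 and 0.056 m and x of tin_mid in the frame of tray_in between -0.037 and 0.037 m and y of tin_mid in the frame of tray_in between -0.056 and 0.056 m and z of tin_mid in the frame of tray_in between 0.0415 and 0.0535 m).
At the end, for the whole second after the job is handed in: The tray is home (within 8 mm of its end stop), down on its rails (within 3 mm) and at rest, and both cartons and the tin stand upright (within 7 degrees) on its floor, between its walls (x of long_carton_mid in the frame of tray_in between -0.037 and 0.037 m and y of long_carton_mid in the frame of tray_in between -0.012 and 0.012 m and z of long_carton_mid in the frame of tray_in between 0.0215 and 0.0335 m and angle between each of long_carton_mid, wide_carton_mid, tin_mid's own z axis and vertical below 0.12 rad and x of wide_carton_mid in the frame of tray_in between -0.037 and 0.037 m and y of wide_carton_mid in the frame of tray_in between -0.0485 and 0.0485 m and z of wide_carton_mid in the frame of tray_in between 0.044 and 0.056 m and x of tin_mid in the frame of tray_in between -0.037 and 0.037 m and y of tin_mid in the frame of tray_in between -0.056 and 0.056 m and z of tin_mid in the frame of tray_in between 0.0415 and 0.0535 m and value of joint tray_travel above 0.207 m and value of joint tray_lift below 0.003 m and velocity of joint tray_travel between -0.01 and 0.01 m/s and linear speed of each of long_carton, wide_carton, tin below 0.02 m/s); the robot touches nothing.
It fails at once if the tray is forced through the bumps without being lifted (value of joint tray_travel between 0.021 and 0.041 m and value of joint tray_lift below 0.006 m).
It fails at once if a bystander is moved by more than 30 mm (distance of any of jar, bottle, sprayer, wrench, elbow, can from where it was at the start of the episode above 0.03 m).
It fails at once if an upright bystander is tipped over (angle between any of jar, bottle, sprayer, can's own z axis and vertical above 0.4 rad).
It also fails if it takes over 70 s, if anything falls off the work surface, if the arm or the gripper's body presses on something with over 40 N, if the wrist force passes 120 N, or if a joint passes its speed limit or range.

## Working session

There is one attempt and no reset: what is moved stays moved. The work goes in short steps, Python scripts to look and compute and a tool call to move; the robot and the scene stay as the last step left them, time stands still between calls to the robot, and variables do not carry over. Pictures are saved under pics/ and viewed, at most 10 in all, crops included, and the job is handed in when it is done.

Besides the shell and the picture viewer there is one more tool, called after "Call:" as a command line: name --argument value ..., lists and objects as JSON in quotes. drive_tool: Moves the arm, as the interface text tells. Its arguments: {"type":"object","properties":{"moves":{"type":"array"},"hand":{"type":"number"},"grip_force":{"type":"number"}},"required":["moves"]}

```bash
mkdir -p pics; ls; python3 - <<'E'
from rig import *
import cv2,numpy as np
for n in("side","top"):
    p,d=snapshot(n); np.savez(f"pics/{n}0.npz",p=p,d=d)
    cv2.imwrite(f"pics/{n}0.png",cv2.resize(p[:,:,::-1],(800,600)))
    c=calibration(n); print(n,c["intrinsics"],(-c["R"].T@c["t"]),c["R"])
print(get_obs(),grip_point_offset)
E
```

```text
pics
side [[373.52205106   0.         261.66586041]
 [  0.         373.52205106 198.65987943]
 [  0.           0.           1.        ]] [-0.13563369  1.04337891  0.83205602] [[-0.86807508 -0.49612444 -0.0174986 ]
 [-0.23324255  0.4387162  -0.86782833]
 [ 0.43822776 -0.74925872 -0.49655593]]
top [[357.64881775   0.         253.59917671]
 [  0.         357.64881775 195.33902739]
 [  0.           0.           1.        ]] [ 0.43562793 -0.02305041  1.31587178] [[-1.65836616e-04 -9.99997862e-01 -2.06137544e-03]
 [-9.98921851e-01  2.61353006e-04 -4.64227065e-02]
 [ 4.64231460e-02  2.05145438e-03 -9.98919758e-01]]
{'clock': 0.1, 'joints': array([ 1.16687808,  0.47771402,  0.02234862,  1.55630533, -0.01149109,
        1.10930667, -0.08304833]), 'qd': array([ 4.56546572e-04, -4.47103543e-04, -1.14788810e-04, -2.14727953e-03,
        5.41406752e-05,  6.62957976e-04, -7.53942552e-04]), 'effort': array([ 4.54437715e-03, -5.84084308e+01,  1.53991163e+00, -2.73311931e+01,
       -5.42370009e-02,  1.31247917e-02,  8.39852032e-05]), 'tcp_pos': array([ 0.19660902, -0.64518288,  0.22180131]), 'ee_rot': array([-3.13999259e+00,  1.26538901e-04,  2.95889210e-01]), 'force': array([-0.03221856, -0.08100236, -0.31121302]), 'ft_torque': array([ 0.0265865 ,  0.01731099, -0.01324467]), 'gripper_force': 0.0, 'width': 0.08769580617751417} 0.0187
```

View pics/top0.png

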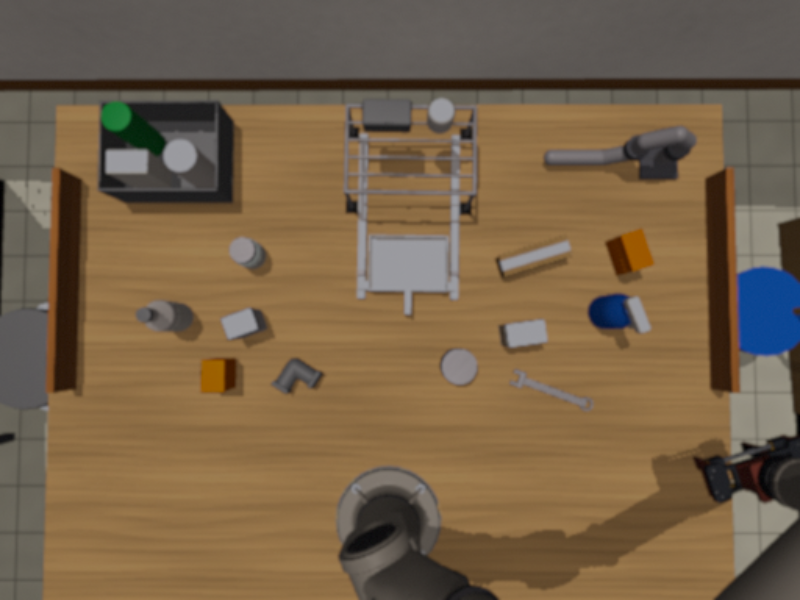

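View pics/side0.png

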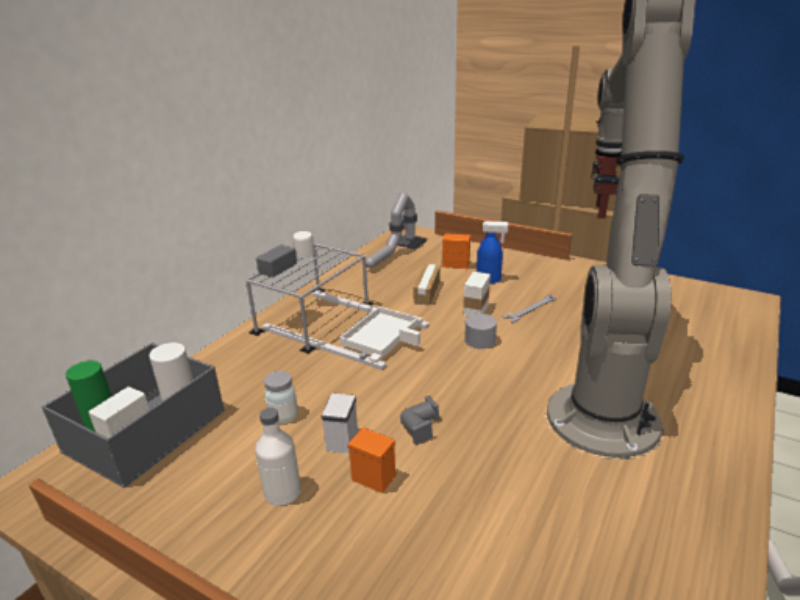

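Top view (800x600 pixels): the long box with tape is at (535,257), the whitish box at (525,333) and the grey tin at (241,323). The orange look-alikes are at (217,375) and (630,251), and the tray is at (409,264) with its pull at (408,302). In the side view the white box at (477,292) has a brown band and the grey one at (340,423) has a dark lid rim. Next I measure, and make one enlarged crop to confirm.

```bash
cat > h.py <<'E'
from rig import *
import cv2,numpy as np
def cloud(n,d):
    c=calibration(n);K=c["intrinsics"]
    v,u=np.mgrid[:d.shape[0],:d.shape[1]]
    P=np.stack([(u-K[0,2])/K[0,0]*d,(v-K[1,2])/K[1,1]*d,d],-1)
    W=(P-c["t"])@c["R"]; W[d<=0]=np.nan
    return W
def box(W,x,y,r,z0,z1):
    m=(abs(W[...,0]-x)<r)&(abs(W[...,1]-y)<r)&(W[...,2]>z0)&(W[...,2]<z1)
    p=W[m]; 
    if len(p)<5: return len(p),
    q=cv2.minAreaRect((p[:,:2]*1000).astype(np.float32))
    return len(p),np.round(q[0],1),np.round(q[1],1),round(q[2],1),"zmed %.3f"%np.median(p[:,2])
E
python3 - <<'E'
from h import *
T=np.load("pics/top0.npz");S=np.load("pics/side0.npz")
W=cloud("top",T["d"]);WS=cloud("side",S["d"])
for nm,px,z in (("long",(535,257),.055),("wide",(525,333),.1),("tin",(241,323),.095),("jar",(245,250),.1),("can",(459,366),.06),("handle",(408,302),.052),("orangeR",(635,248),.1),("bottle",(150,315),.19),("elbow",(297,372),.044),("sprayer",(606,312),.188)):
    u,v=int(px[0]*.64),int(px[1]*.64); w=W[v,u]
    print(nm,np.round(w,3),box(W,w[0],w[1],.1 if nm=="long" else .065,z-.012,z+.012),"S",box(WS,w[0],w[1],.1 if nm=="long" else .065,z-.012,z+.012))
w=W[int(264*.64),int(409*.64)];print("tray",w,box(W,w[0],w[1],.12,.01,.045),"floor",box(W,w[0],w[1],.1,.012,.023))
# shelf
print("shelf",box(W,.76,w[1],.2,.145,.17)); 
a=cv2.resize(S["p"][170:290,170:330,::-1],(800,600),interpolation=2)
b=cv2.resize(S["p"][140:230,250:370,::-1],(400,300),interpolation=2);a=cv2.resize(a,(400,300))
cv2.imwrite("pics/c.png",np.hstack([a,b]))
E
```

```text
long [ 0.605 -0.333  0.058] (647, array([ 607.6, -334.2]), array([ 50.1, 161.9]), 17.0, 'zmed 0.055') S (213, array([ 606. , -333.6]), array([ 50.8, 171.9]), 16.5, 'zmed 0.057')
wide [ 0.432 -0.3    0.1  ] (374, array([ 432.4, -302.6]), array([49.8, 85.6]), 8.0, 'zmed 0.099') S (142, array([ 430. , -298.7]), array([49.8, 91.6]), 7.2, 'zmed 0.102')
tin [0.456 0.321 0.091] (325, array([453.2, 324.6]), array([51.9, 72.9]), 20.9, 'zmed 0.093') S (304, array([451. , 327.4]), array([53., 77.]), 20.4, 'zmed 0.097')
jar [0.613 0.314 0.099] (220, array([615.1, 318.7]), array([54.2, 53.5]), 46.0, 'zmed 0.099') S (189, array([611.6, 323.6]), array([54.7, 53.5]), 62.8, 'zmed 0.101')
can [ 0.359 -0.158  0.059] (403, array([ 358.5, -159.1]), array([76.9, 77.1]), 89.2, 'zmed 0.059') S (215, array([ 356.1, -156.4]), array([76.7, 77.7]), 36.4, 'zmed 0.062')
handle [ 0.503 -0.047  0.05 ] (60, array([502.8, -44.9]), array([10.7, 50. ]), 89.9, 'zmed 0.051') S (69, array([502., -20.]), array([58.6, 65. ]), 1.6, 'zmed 0.052')
orangeR [ 0.62  -0.541  0.1  ] (387, array([ 614.6, -546.4]), array([84.4, 53.4]
[... 180 characters left out ...]
zmed 0.188') S (112, array([467. , 495.2]), array([30.3, 28.4]), 29.9, 'zmed 0.191')
elbow [0.343 0.205 0.041] (326, array([329.4, 209.7]), array([86.4, 79.8]), 60.1, 'zmed 0.040') S (310, array([325.1, 213.9]), array([85.6, 79.1]), 60.6, 'zmed 0.042')
sprayer [ 0.479 -0.473  0.102] (210, array([ 469.6, -509.9]), array([73.8, 28. ]), 21.1, 'zmed 0.186') S (67, array([ 466.9, -504.8]), array([70.3, 28.7]), 24.4, 'zmed 0.186')
tray [ 0.5957476  -0.04738751  0.01771604] (2242, array([613.5, -47.5]), array([235.5, 203.1]), 90.0, 'zmed 0.017') floor (1527, array([593.1, -48. ]), array([127.7, 200.1]), 1.2, 'zmed 0.017')
shelf (979, array([818.6, -48.6]), array([276.3, 191.6]), 89.3, 'zmed 0.158')
```

View pics/c.png

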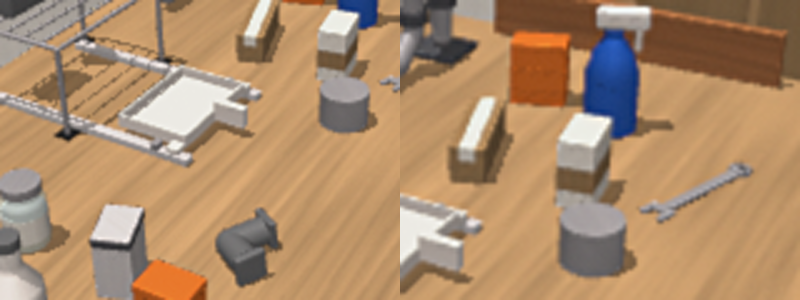

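The crop confirms the targets: taped brown box, white box with a brown band, and grey tin with a dark rim; the orange boxes are the look-alikes. Next I refine the tray frame.

```bash
python3 - <<'E'
from h import *
T=np.load("pics/top0.npz");W=cloud("top",T["d"])
def sel(x0,x1,y0,y1,z0,z1):
    m=(W[...,0]>x0)&(W[...,0]<x1)&(W[...,1]>y0)&(W[...,1]<y1)&(W[...,2]>z0)&(W[...,2]<z1);return W[m]
# rails: left/right, fit y(x)
for y0,y1 in((.045,.08),(-.18,-.14)):
    p=sel(.46,.85,y0,y1,.006,.02);k=np.polyfit(p[:,0],p[:,1],1);print("rail",len(p),k,np.polyval(k,.59))
h=sel(.465,.52,-.08,0,.04,.06);print("handle",h[:,0].min(),h[:,0].max(),np.median(h[:,1]),h[:,1].min(),h[:,1].max())
w=sel(.5,.7,-.16,.07,.029,.045);print("walls",len(w),w.min(0),w.max(0),cv2.minAreaRect((w[:,:2]*1e3).astype(np.float32)))
hh=W[int(302*.64)];print(W[int(264*.64),230:290,2].round(3))
c=W[:,262];print([(round(a,3),round(b,3)) for a,_,b in c[130:215]])
s=sel(.6,.98,-.25,.15,.148,.168)
for y0,y1 in((.06,.12),(-.22,-.15)):
    p=s[(s[:,1]>y0)&(s[:,1]<y1)];k=np.polyfit(p[:,0],p[:,1],1);print("shelf side",len(p),k,np.polyval(k,.73))
print(s[:,0].min())
E
```

```text
rail 397 [-0.01289852  0.07012711] 0.06251698449672631
rail 433 [-0.02276462 -0.14087613] -0.1543072588485833
handle 0.47778490246522326 0.5172679631326219 -0.044855210412193966 -0.05026275481159475 -0.0395169047864006
walls 202 [ 0.52829627 -0.13764449  0.02905442] [0.65922639 0.04652598 0.04073552] ((593.54541015625, -46.24430847167969), (183.8024139404297, 127.5049057006836), 88.66726684570312)
[ 0.016  0.009  0.01   0.01  -0.004 -0.001  0.039  0.015  0.023  0.016
  0.021  0.017  0.02   0.011  0.015  0.016  0.016  0.019  0.019  0.019
  0.02   0.019  0.016  0.016  0.015  0.019  0.015  0.01   0.019  0.017
  0.02   0.018  0.019  0.019  0.014  0.016  0.017  0.012  0.013  0.015
  0.021  0.019  0.014  0.013  0.015  0.021  0.015  0.014  0.02   0.013
  0.01   0.019  0.014  0.016  0.018  0.022  0.032 -0.002  0.017  0.011]
[(np.float64(0.74), np.float64(0.0)), (np.float64(0.737), np.float64(-0.002)), (np.float64(0.733), np.float64(-0.002)), (np.float64(0.729), np.float64(-0.001)), (np.float64(0.726), np.float64(-0.004)), (np.float64(0.721), np.float64(0.002)), (np.float64(0.717), np.float64
[... 2569 characters left out ...]
64(0.476), np.float64(0.001)), (np.float64(0.472), np.float64(0.002)), (np.float64(0.469), np.float64(-0.002)), (np.float64(0.465), np.float64(-0.009)), (np.float64(0.461), np.float64(0.001)), (np.float64(0.458), np.float64(-0.001)), (np.float64(0.454), np.float64(0.004)), (np.float64(0.45), np.float64(-0.002)), (np.float64(0.447), np.float64(-0.001)), (np.float64(0.443), np.float64(-0.005)), (np.float64(0.439), np.float64(-0.005)), (np.float64(0.435), np.float64(0.005)), (np.float64(0.432), np.float64(-0.002)), (np.float64(0.428), np.float64(-0.002))]
shelf side 197 [-0.01765265  0.09560014] 0.08271370363816954
shelf side 209 [ 0.00222342 -0.17896566] -0.17734256231462298
0.7211839770007809
```

Call:
drive_tool --moves '[{"delta_pos": [0.3,0.1,0.3],"turn": [0,0,0.08]},{"delta_pos": [0.5,0.2,0.5],"turn": [0,0,0.16]},{"delta_pos": [0.6,0.3,0.6],"turn": [0,0,0.5]},{"delta_pos": [0.6,0.3,0.6],"turn": [0,0,0.5]},{"delta_pos": [0.6,0.3,0.6],"turn": [0,0,0.5]},{"delta_pos": [0.6,0.3,0.6],"turn": [0,0,0.5]},{"delta_pos": [0.6,0.3,0.6],"turn": [0,0,0.5]}]' --hand 100

```text
clock: 0.68
tcp_pos: [0.2567, -0.6154, 0.2822]
ee_rot: [-3.141, -0.001, 1.088]
force: [-0.8, -0.1, -0.0]
width: 0.0877
gripper_force: 0.0
```

Call:
drive_tool --moves '[{"delta_pos": [0.2,0.15,0],"turn": [0,0,0.08]},{"delta_pos": [0.4,0.3,0],"turn": [0,0,0.16]},{"delta_pos": [0.6,0.5,0],"turn": [0,0,0.24]},{"delta_pos": [0.8,0.7,0],"turn": [0,0,0.32]},{"delta_pos": [1,0.8,0],"turn": [0,0,0.5]},{"delta_pos": [1,0.8,0],"turn": [0,0,0.5]},{"delta_pos": [1,0.8,0],"turn": [0,0,0.5]}]'

```text
clock: 1.27
tcp_pos: [0.3586, -0.534, 0.2823]
ee_rot: [3.141, -0.001, 1.877]
force: [-0.5, -0.0, 0.6]
width: 0.0879
gripper_force: 0.0
```

Call:
drive_tool --moves '[{"delta_pos": [0.3,0.3,0],"turn": [0,0,0]},{"delta_pos": [0.6,0.6,0],"turn": [0,0,0]},{"delta_pos": [1,1,0],"turn": [0,0,0]},{"delta_pos": [1,1,0],"turn": [0,0,0]}]'

```text
clock: 1.6
tcp_pos: [0.4615, -0.4296, 0.2825]
ee_rot: [3.139, -0.002, 1.874]
force: [1.0, 1.1, -0.0]
width: 0.0876
gripper_force: 0.0
```

Call:
drive_tool --moves '[{"delta_pos": [0.3,0.3,-0.2],"turn": [0,0,0]},{"delta_pos": [0.6,0.6,-0.4],"turn": [0,0,0]},{"delta_pos": [1,1,-0.8],"turn": [0,0,0]},{"delta_pos": [1,1,-0.8],"turn": [0,0,0]},{"delta_pos": [1,1,-0.8],"turn": [0,0,0]}]'

```text
clock: 2.02
tcp_pos: [0.5595, -0.3267, 0.1978]
ee_rot: [-3.141, -0.008, 1.877]
force: [0.0, 0.7, -0.8]
width: 0.088
gripper_force: 0.0
```

Call:
drive_tool --moves '[{"delta_pos": [0.25,0,0],"turn": [0,0,0]},{"delta_pos": [0.5,0,0],"turn": [0,0,0]},{"delta_pos": [0.5,0,-0.3],"turn": [0,0,0]},{"delta_pos": [0.5,0,-0.6],"turn": [0,0,0]},{"delta_pos": [0.5,0,-0.9],"turn": [0,0,0]},{"delta_pos": [0.5,0,-0.9],"turn": [0,0,0]},{"delta_pos": [0.5,0,-0.9],"turn": [0,0,0]}]'

```text
clock: 2.6
tcp_pos: [0.6053, -0.3354, 0.1111]
ee_rot: [-3.138, -0.003, 1.867]
force: [-0.1, -0.1, 1.1]
width: 0.0877
gripper_force: 0.0
```

```bash
python3 -c "
from rig import *
o=get_obs();print(o['tcp_pos'],o['ee_rot'],o['joints'])"
```

```text
[ 0.60530373 -0.3353973   0.11111391] [-3.13843906e+00 -2.89329957e-03  1.86653080e+00] [ 0.67535374  0.64531675 -0.38372157  1.57758537  0.27473201  0.97679148
  0.50163332]
```

Call:
drive_tool --moves '[{"delta_pos": [0.02,0.01,-0.25],"turn": [0,0,0]},{"delta_pos": [0.02,0.01,-0.5],"turn": [0,0,0]},{"delta_pos": [0.02,0.01,-0.7],"turn": [0,0,0]},{"delta_pos": [0.02,0.01,-0.89],"turn": [0,0,0]},{"delta_pos": [0.02,0.01,-0.89],"turn": [0,0,0]}]'

```text
clock: 3.02
tcp_pos: [0.6076, -0.3346, 0.0223]
ee_rot: [-3.139, -0.002, 1.866]
force: [-0.6, 0.0, 0.1]
width: 0.0878
gripper_force: 0.0
```

Call:
drive_tool --moves '[{"delta_pos": [0,0,0],"turn": [0,0,0]},{"delta_pos": [0,0,0],"turn": [0,0,0]},{"delta_pos": [0,0,0],"turn": [0,0,0]},{"delta_pos": [0,0,0],"turn": [0,0,0]},{"delta_pos": [0,0,0],"turn": [0,0,0]},{"delta_pos": [0,0,0],"turn": [0,0,0]}]' --hand 0 --grip_force 30

```text
clock: 3.52
tcp_pos: [0.6087, -0.3351, 0.0245]
ee_rot: [-3.141, 0.001, 1.866]
force: [-2.9, -1.0, 2.5]
width: 0.0512
gripper_force: 1.7
```

Call:
drive_tool --moves '[{"delta_pos": [0,0,0.1],"turn": [0,0,0]},{"delta_pos": [0,0,0.3],"turn": [0,0,0]},{"delta_pos": [0,0,0.5],"turn": [0,0,0]},{"delta_pos": [0,0,0.7],"turn": [0,0,0]},{"delta_pos": [0,0,0.8],"turn": [0,0,0]},{"delta_pos": [0,0,0.8],"turn": [0,0,0]}]'

```text
clock: 4.02
tcp_pos: [0.6105, -0.3352, 0.1068]
ee_rot: [3.138, 0.003, 1.866]
force: [0.2, -0.1, -0.9]
width: 0.0498
gripper_force: 30.0
```

Call:
drive_tool --moves '[{"delta_pos": [0,0.1,0],"turn": [0,0,-0.03]},{"delta_pos": [0.02,0.25,0],"turn": [0,0,-0.06]},{"delta_pos": [0.04,0.4,0],"turn": [0,0,-0.09]},{"delta_pos": [0.06,0.55,0],"turn": [0,0,-0.12]},{"delta_pos": [0.08,0.7,0],"turn": [0,0,-0.15]},{"delta_pos": [0.1,0.85,0],"turn": [0,0,-0.18]},{"delta_pos": [0.12,1,0],"turn": [0,0,-0.2]}]'

```text
clock: 4.6
tcp_pos: [0.6199, -0.2337, 0.1022]
ee_rot: [-3.14, -0.001, 1.55]
force: [-0.6, 0.4, -2.1]
width: 0.0501
gripper_force: 30.0
```

Call:
drive_tool --moves '[{"delta_pos": [0,0.15,0],"turn": [0,0,0]},{"delta_pos": [0,0.3,0],"turn": [0,0,0]},{"delta_pos": [0,0.45,0],"turn": [0,0,0]},{"delta_pos": [0,0.6,0],"turn": [0,0,0]},{"delta_pos": [0,0.75,0],"turn": [0,0,0]},{"delta_pos": [0,0.9,0],"turn": [0,0,0]},{"delta_pos": [0,1,0],"turn": [0,0,0]}]'

```text
clock: 5.18
tcp_pos: [0.6208, -0.132, 0.1038]
ee_rot: [3.141, -0.001, 1.554]
force: [-0.1, 0.3, -1.7]
width: 0.05
gripper_force: 30.0
```

Call:
drive_tool --moves '[{"delta_pos": [0,0.15,0],"turn": [0,0,0]},{"delta_pos": [0.05,0.3,0],"turn": [0,0,0]},{"delta_pos": [0.05,0.45,0],"turn": [0,0,0]},{"delta_pos": [0.05,0.6,0],"turn": [0,0,0]},{"delta_pos": [0.05,0.75,0],"turn": [0,0,0]},{"delta_pos": [0.05,0.87,0],"turn": [0,0,0]},{"delta_pos": [0.05,0.87,0],"turn": [0,0,0]},{"delta_pos": [0.05,0.87,0],"turn": [0,0,0]}]'

```text
clock: 5.85
tcp_pos: [0.6257, -0.0469, 0.1037]
ee_rot: [3.142, 0.0, 1.554]
force: [0.3, -1.0, -2.2]
width: 0.0499
gripper_force: 30.0
```

```bash
python3 - <<'E'
from h import *
p,d=snapshot("top");np.savez("pics/top1.npz",p=p,d=d)
s,e=snapshot("side");a=s[120:240,180:340,::-1]
cv2.imwrite("pics/s1.png",cv2.resize(np.hstack([a,p[100:220,180:340,::-1]]),(800,300),interpolation=2))
o=get_obs();print(o["tcp_pos"],o["ee_rot"],o["force"])
E
```

```text
[ 0.62570659 -0.04901945  0.10359624] [-3.14146379e+00  1.00560025e-03  1.55119756e+00] [-0.07806753 -0.97368579 -2.10457293]
```

View pics/s1.png

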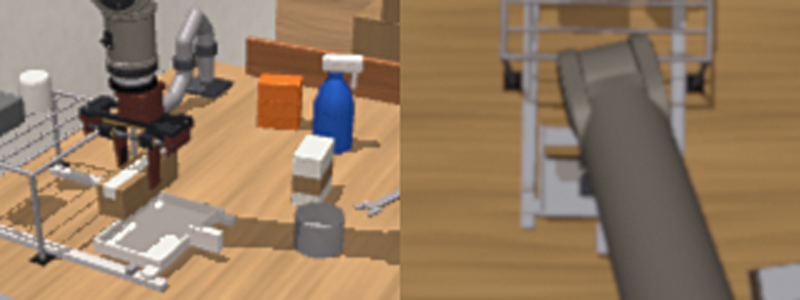

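The side view shows the carton hanging level over the back of the tray at (140,185), with the gripper clear of the shelf.

Call:
drive_tool --moves '[{"delta_pos": [0,0,-0.15],"turn": [0,0,0]},{"delta_pos": [0,0,-0.3],"turn": [0,0,0]},{"delta_pos": [0,0.01,-0.45],"turn": [0,0,0]},{"delta_pos": [0,0.01,-0.52],"turn": [0,0,0]},{"delta_pos": [0,0.01,-0.57],"turn": [0,0,0]},{"delta_pos": [0,0.01,-0.61],"turn": [0,0,0]},{"delta_pos": [0,0.01,-0.61],"turn": [0,0,0]}]'

```text
clock: 6.53
tcp_pos: [0.6267, -0.0474, 0.0432]
ee_rot: [3.14, 0.0, 1.552]
force: [-0.4, 0.2, -1.1]
width: 0.0496
gripper_force: 30.0
```

Call:
drive_tool --moves '[{"delta_pos": [-0.03,0,0],"turn": [0,0,0]},{"delta_pos": [-0.03,0,-0.02],"turn": [0,0,0]}]'

```text
clock: 6.7
tcp_pos: [0.6236, -0.0469, 0.0423]
ee_rot: [3.139, 0.0, 1.552]
force: [-1.0, -0.4, 20.8]
width: 0.0493
gripper_force: 30.0
```

Call:
drive_tool --moves '[{"delta_pos": [0,0,0],"turn": [0,0,0]},{"delta_pos": [0,0,0],"turn": [0,0,0]},{"delta_pos": [0,0,0],"turn": [0,0,0]},{"delta_pos": [0,0,0],"turn": [0,0,0]}]' --hand 100

```text
clock: 7.03
tcp_pos: [0.6228, -0.0467, 0.0408]
ee_rot: [3.141, -0.0, 1.552]
force: [0.9, -0.8, 0.3]
width: 0.0728
gripper_force: 0.0
```

Call:
drive_tool --moves '[{"delta_pos": [0,0,0.15],"turn": [0,0,0]},{"delta_pos": [0,0,0.4],"turn": [0,0,0]},{"delta_pos": [0,0,0.7],"turn": [0,0,0]},{"delta_pos": [0,0,1],"turn": [0,0,0]},{"delta_pos": [-0.2,-0.2,1],"turn": [0,0,0.05]},{"delta_pos": [-0.5,-0.5,1],"turn": [0,0,0.1]},{"delta_pos": [-0.8,-0.8,1],"turn": [0,0,0.1]},{"delta_pos": [-1,-1,1],"turn": [0,0,0.1]}]'

```text
clock: 7.7
tcp_pos: [0.52, -0.1493, 0.1405]
ee_rot: [-3.14, 0.001, 1.708]
force: [-1.1, -0.2, -0.6]
width: 0.0877
gripper_force: 0.0
```

Call:
drive_tool --moves '[{"delta_pos": [-0.3,-0.3,0],"turn": [0,0,0]},{"delta_pos": [-0.6,-0.6,0],"turn": [0,0,0]},{"delta_pos": [-0.8,-0.8,0],"turn": [0,0,0]},{"delta_pos": [-0.9,-1,0],"turn": [0,0,0]},{"delta_pos": [-0.9,-1,0],"turn": [0,0,0]}]'

```text
clock: 8.12
tcp_pos: [0.4293, -0.2514, 0.1406]
ee_rot: [-3.139, 0.002, 1.702]
force: [0.0, -0.7, -0.3]
width: 0.0873
gripper_force: 0.0
```

Call:
drive_tool --moves '[{"delta_pos": [0,-0.3,0],"turn": [0,0,0]},{"delta_pos": [0,-0.54,0],"turn": [0,0,0]},{"delta_pos": [0,-0.54,0],"turn": [0,0,0]},{"delta_pos": [0,-0.54,0],"turn": [0,0,0]}]'

```text
clock: 8.45
tcp_pos: [0.433, -0.3012, 0.1405]
ee_rot: [3.141, -0.0, 1.708]
force: [0.3, -0.1, -0.5]
width: 0.0876
gripper_force: 0.0
```

```bash
python3 - <<'E'
from h import *
p,d=snapshot("top");W=cloud("top",d)
o=get_obs();print(o["tcp_pos"],o["ee_rot"],o["force"])
print("long",box(W,.62,-.047,.1,.06,.09))
cv2.imwrite("pics/t2.png",p[:,:,::-1])
for b in((.045,.085),(.065,.085)):print(box(W,.62,-.047,.1,*b))
E
```

```text
[ 0.43315608 -0.29989126  0.14049694] [ 3.14144005e+00 -7.76417111e-04  1.70967231e+00] [ 7.14672179e-01  2.42265321e-01 -6.62663926e-04]
long (663, array([624.7, -44.8]), array([158.1,  50.9]), 90.0, 'zmed 0.072')
(698, array([585. , -45.7]), array([129.6, 159.2]), 0.4, 'zmed 0.072')
(651, array([624.3, -44.6]), array([157.7,  50.3]), 90.0, 'zmed 0.072')
```

The long carton stands at (0.6245, -0.045) with its top at 0.072, which is correct. Next the wide carton.

Call:
drive_tool --moves '[{"delta_pos": [0,-0.02,-0.2],"turn": [0,0,0]},{"delta_pos": [0,-0.02,-0.4],"turn": [0,0,0]},{"delta_pos": [0,-0.02,-0.6],"turn": [0,0,0]},{"delta_pos": [0,-0.02,-0.78],"turn": [0,0,0]},{"delta_pos": [0,-0.02,-0.78],"turn": [0,0,0]},{"delta_pos": [0,-0.02,-0.78],"turn": [0,0,0]}]'

```text
clock: 9.0
tcp_pos: [0.4328, -0.3008, 0.0623]
ee_rot: [-3.14, -0.002, 1.712]
force: [0.0, 0.1, 0.2]
width: 0.0876
gripper_force: 0.0
```

Call:
drive_tool --moves '[{"delta_pos": [0,0,0],"turn": [0,0,0]},{"delta_pos": [0,0,0],"turn": [0,0,0]},{"delta_pos": [0,0,0],"turn": [0,0,0]},{"delta_pos": [0,0,0],"turn": [0,0,0]},{"delta_pos": [0,0,0],"turn": [0,0,0]},{"delta_pos": [0,0,0],"turn": [0,0,0]}]' --hand 0 --grip_force 25

```text
clock: 9.5
tcp_pos: [0.4328, -0.3029, 0.063]
ee_rot: [3.141, 0.0, 1.709]
force: [-1.8, 0.8, 0.9]
width: 0.0514
gripper_force: 0.7
```

Call:
drive_tool --moves '[{"delta_pos": [0,0,0.1],"turn": [0,0,0]},{"delta_pos": [0,0,0.3],"turn": [0,0,0]},{"delta_pos": [0,0,0.5],"turn": [0,0,0]},{"delta_pos": [0,0,0.7],"turn": [0,0,0]},{"delta_pos": [0,0,0.9],"turn": [0,0,0]},{"delta_pos": [0,0,1],"turn": [0,0,0]},{"delta_pos": [0,0,1],"turn": [0,0,0]}]'

```text
clock: 10.08
tcp_pos: [0.434, -0.3035, 0.1652]
ee_rot: [3.138, 0.003, 1.709]
force: [0.8, -0.4, -1.6]
width: 0.0498
gripper_force: 25.0
```

Call:
drive_tool --moves '[{"delta_pos": [0.05,0.1,0],"turn": [0,0,0]},{"delta_pos": [0.12,0.25,0],"turn": [0,0,-0.02]},{"delta_pos": [0.2,0.4,0],"turn": [0,0,-0.04]},{"delta_pos": [0.3,0.55,0],"turn": [0,0,-0.06]},{"delta_pos": [0.4,0.7,0],"turn": [0,0,-0.08]},{"delta_pos": [0.5,0.85,0],"turn": [0,0,-0.1]},{"delta_pos": [0.6,1,0],"turn": [0,0,-0.1]}]'

```text
clock: 10.67
tcp_pos: [0.4924, -0.2005, 0.161]
ee_rot: [-3.139, -0.001, 1.552]
force: [-0.0, -0.3, -1.5]
width: 0.0499
gripper_force: 25.0
```

Call:
drive_tool --moves '[{"delta_pos": [0.1,0.15,0],"turn": [0,0,0]},{"delta_pos": [0.2,0.3,0],"turn": [0,0,0]},{"delta_pos": [0.3,0.45,0],"turn": [0,0,0]},{"delta_pos": [0.4,0.6,0],"turn": [0,0,0]},{"delta_pos": [0.5,0.75,0],"turn": [0,0,0]},{"delta_pos": [0.6,0.9,0],"turn": [0,0,0]},{"delta_pos": [0.7,1,0],"turn": [0,0,0]}]'

```text
clock: 11.25
tcp_pos: [0.5623, -0.0997, 0.161]
ee_rot: [-3.139, -0.001, 1.555]
force: [-0.2, 0.6, -1.9]
width: 0.0504
gripper_force: 25.0
```

Call:
drive_tool --moves '[{"delta_pos": [0.04,0.1,0],"turn": [0,0,0]},{"delta_pos": [0.04,0.16,0],"turn": [0,0,0]},{"delta_pos": [0.04,0.16,-0.15],"turn": [0,0,0]},{"delta_pos": [0.04,0.16,-0.3],"turn": [0,0,0]},{"delta_pos": [0.04,0.16,-0.4],"turn": [0,0,0]},{"delta_pos": [0.04,0.16,-0.4],"turn": [0,0,0]},{"delta_pos": [0.04,0.16,-0.4],"turn": [0,0,0]}]'

```text
clock: 11.83
tcp_pos: [0.5661, -0.087, 0.1222]
ee_rot: [-3.14, -0.0, 1.552]
force: [-0.9, 0.4, -1.4]
width: 0.0501
gripper_force: 25.0
```

```bash
python3 - <<'E'
from h import *
s,e=snapshot("side");a=s[100:250,180:380,::-1]
cv2.imwrite("pics/s3.png",cv2.resize(a,(800,600),interpolation=2))
o=get_obs();print(o["tcp_pos"],o["ee_rot"],o["force"])
E
```

```text
[ 0.56672965 -0.08694682  0.12288404] [-3.14149802e+00  4.59493187e-05  1.55189756e+00] [-1.49347011  0.60203017 -1.6006591 ]
```

View pics/s3.png

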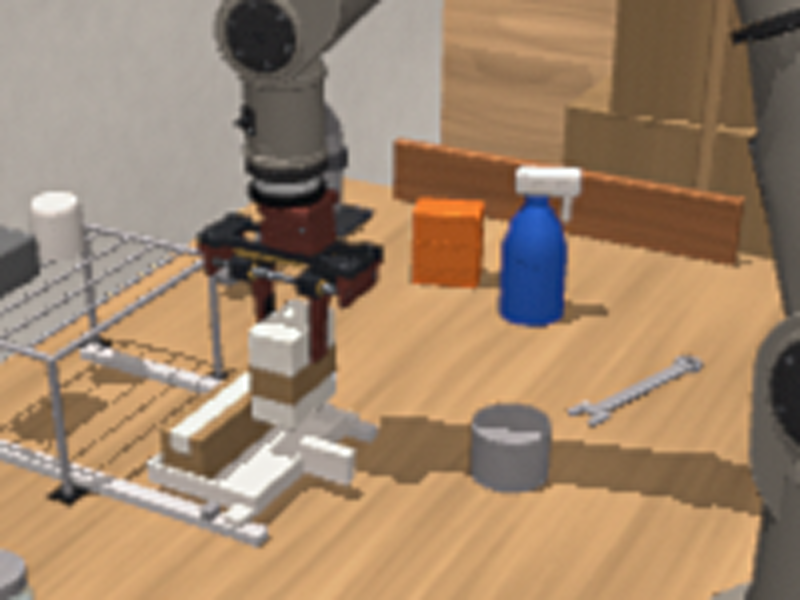

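The white box at (290,370) hangs over the right front of the tray, with the long carton upright behind it at (210,430). Next I lower and release it.

Call:
drive_tool --moves '[{"delta_pos": [0,0,-0.12],"turn": [0,0,0]},{"delta_pos": [0,0,-0.24],"turn": [0,0,0]},{"delta_pos": [0,0,-0.32],"turn": [0,0,0]},{"delta_pos": [0,0,-0.37],"turn": [0,0,0]},{"delta_pos": [0,0,-0.4],"turn": [0,0,0]},{"delta_pos": [0,0,-0.4],"turn": [0,0,0]}]'

```text
clock: 12.38
tcp_pos: [0.5663, -0.0866, 0.0817]
ee_rot: [-3.14, -0.0, 1.553]
force: [-0.0, 0.2, -1.3]
width: 0.0502
gripper_force: 25.0
```

Call:
drive_tool --moves '[{"delta_pos": [0,0,0],"turn": [0,0,0]},{"delta_pos": [0,0,0],"turn": [0,0,0]},{"delta_pos": [0,0,0],"turn": [0,0,0]},{"delta_pos": [0,0,0],"turn": [0,0,0]},{"delta_pos": [0,0,0],"turn": [0,0,0]}]' --hand 70

```text
clock: 12.8
tcp_pos: [0.5671, -0.0868, 0.0831]
ee_rot: [3.141, 0.0, 1.552]
force: [0.5, 0.6, 0.9]
width: 0.0619
gripper_force: 0.0
```

Call:
drive_tool --moves '[{"delta_pos": [0,0,0.15],"turn": [0,0,0]},{"delta_pos": [0,0,0.4],"turn": [0,0,0]},{"delta_pos": [0,0,0.7],"turn": [0,0,0]},{"delta_pos": [0,0,0.8],"turn": [0,0,0]},{"delta_pos": [0,0.3,0.8],"turn": [0,0,0]},{"delta_pos": [-0.1,0.6,0.8],"turn": [0,0,0.05]},{"delta_pos": [-0.2,1,0.8],"turn": [0,0,0.1]}]'

```text
clock: 13.38
tcp_pos: [0.5471, 0.0119, 0.1628]
ee_rot: [3.141, 0.001, 1.708]
force: [0.6, 1.1, -0.3]
width: 0.0617
gripper_force: 0.0
```

Call:
drive_tool --moves '[{"delta_pos": [-0.1,0.3,0],"turn": [0,0,0.05]},{"delta_pos": [-0.2,0.6,0],"turn": [0,0,0.1]},{"delta_pos": [-0.3,1,0],"turn": [0,0,0.14]},{"delta_pos": [-0.3,1,0],"turn": [0,0,0.14]}]' --hand 100

```text
clock: 13.72
tcp_pos: [0.5143, 0.122, 0.1632]
ee_rot: [3.14, -0.004, 1.943]
force: [0.2, 0.6, -0.0]
width: 0.0844
gripper_force: 0.0
```

Call:
drive_tool --moves '[{"delta_pos": [-0.1,0.3,0],"turn": [0,0,0]},{"delta_pos": [-0.2,0.6,0],"turn": [0,0,0]},{"delta_pos": [-0.3,1,0],"turn": [0,0,0]},{"delta_pos": [-0.3,1,0],"turn": [0,0,0]}]'

```text
clock: 14.05
tcp_pos: [0.4839, 0.222, 0.1634]
ee_rot: [3.139, -0.005, 1.939]
force: [-0.1, -0.1, 1.8]
width: 0.088
gripper_force: 0.0
```

Call:
drive_tool --moves '[{"delta_pos": [-0.1,0.3,0],"turn": [0,0,0]},{"delta_pos": [-0.2,0.6,0],"turn": [0,0,0]},{"delta_pos": [-0.34,1,-0.2],"turn": [0,0,0]},{"delta_pos": [-0.34,1,-0.3],"turn": [0,0,0]},{"delta_pos": [-0.34,1,-0.3],"turn": [0,0,0]},{"delta_pos": [-0.34,1,-0.3],"turn": [0,0,0]}]'

```text
clock: 14.55
tcp_pos: [0.4524, 0.3125, 0.1319]
ee_rot: [-3.14, 0.001, 1.93]
force: [-0.5, -0.3, 0.4]
width: 0.0879
gripper_force: 0.0
```

```bash
python3 - <<'E'
from h import *
p,d=snapshot("top");W=cloud("top",d)
o=get_obs();print(o["tcp_pos"],o["ee_rot"],o["force"])
print("long",box(W,.625,-.045,.1,.06,.09)); print("wide",box(W,.566,-.087,.07,.105,.13))
E
```

```text
[0.45329239 0.31193133 0.132466  ] [-3.14077532e+00  9.35213009e-04  1.92825388e+00] [ 0.78408583  0.28642669 -0.28390502]
long (679, array([595.5, -46.4]), array([161.1, 110.1]), 89.9, 'zmed 0.072')
wide (372, array([566.7, -86. ]), array([81.2, 48.3]), 89.9, 'zmed 0.117')
```

Call:
drive_tool --moves '[{"delta_pos": [0,0.13,0],"turn": [0,0,0]},{"delta_pos": [0,0.13,-0.2],"turn": [0,0,0]},{"delta_pos": [0,0.13,-0.4],"turn": [0,0,0]},{"delta_pos": [0,0.13,-0.6],"turn": [0,0,0]},{"delta_pos": [0,0.13,-0.72],"turn": [0,0,0]},{"delta_pos": [0,0.13,-0.72],"turn": [0,0,0]},{"delta_pos": [0,0.13,-0.72],"turn": [0,0,0]}]'

```text
clock: 15.18
tcp_pos: [0.4532, 0.3262, 0.0609]
ee_rot: [-3.141, 0.0, 1.929]
force: [0.2, 0.5, 0.6]
width: 0.0877
gripper_force: 0.0
```

Call:
drive_tool --moves '[{"delta_pos": [0,0,0],"turn": [0,0,0]},{"delta_pos": [0,0,0],"turn": [0,0,0]},{"delta_pos": [0,0,0],"turn": [0,0,0]},{"delta_pos": [0,0,0],"turn": [0,0,0]},{"delta_pos": [0,0,0],"turn": [0,0,0]},{"delta_pos": [0,0,0],"turn": [0,0,0]}]' --hand 0 --grip_force 25

```text
clock: 15.68
tcp_pos: [0.4529, 0.3263, 0.0609]
ee_rot: [3.141, -0.0, 1.929]
force: [0.1, 0.7, 1.3]
width: 0.0511
gripper_force: 0.4
```

Call:
drive_tool --moves '[{"delta_pos": [0,0,0.1],"turn": [0,0,0]},{"delta_pos": [0,0,0.3],"turn": [0,0,0]},{"delta_pos": [0,0,0.5],"turn": [0,0,0]},{"delta_pos": [0,0,0.7],"turn": [0,0,0]},{"delta_pos": [0,0,0.9],"turn": [0,0,0]},{"delta_pos": [0,0,1],"turn": [0,0,0]},{"delta_pos": [0,0,1],"turn": [0,0,0]}]'

```text
clock: 16.27
tcp_pos: [0.4538, 0.3274, 0.1633]
ee_rot: [3.137, -0.001, 1.929]
force: [0.3, -1.2, -0.9]
width: 0.0504
gripper_force: 25.0
```

Call:
drive_tool --moves '[{"delta_pos": [0.03,-0.1,0],"turn": [0,0,-0.03]},{"delta_pos": [0.07,-0.25,0],"turn": [0,0,-0.06]},{"delta_pos": [0.12,-0.4,0],"turn": [0,0,-0.1]},{"delta_pos": [0.18,-0.55,0],"turn": [0,0,-0.14]},{"delta_pos": [0.24,-0.7,0],"turn": [0,0,-0.18]},{"delta_pos": [0.3,-0.85,0],"turn": [0,0,-0.21]},{"delta_pos": [0.36,-1,0],"turn": [0,0,-0.24]}]'

```text
clock: 16.85
tcp_pos: [0.4888, 0.2235, 0.1596]
ee_rot: [-3.14, 0.001, 1.547]
force: [0.7, 0.1, -1.7]
width: 0.0495
gripper_force: 25.0
```

Call:
drive_tool --moves '[{"delta_pos": [0.06,-0.15,0],"turn": [0,0,0]},{"delta_pos": [0.12,-0.3,0],"turn": [0,0,0]},{"delta_pos": [0.18,-0.45,0],"turn": [0,0,0]},{"delta_pos": [0.24,-0.6,0],"turn": [0,0,0]},{"delta_pos": [0.3,-0.75,0],"turn": [0,0,0]},{"delta_pos": [0.35,-0.9,0],"turn": [0,0,0]},{"delta_pos": [0.4,-1,0],"turn": [0,0,0]}]'

```text
clock: 17.43
tcp_pos: [0.5289, 0.1231, 0.16]
ee_rot: [-3.14, 0.001, 1.548]
force: [0.2, 0.0, -0.6]
width: 0.0502
gripper_force: 25.0
```

Call:
drive_tool --moves '[{"delta_pos": [0.06,-0.15,0],"turn": [0,0,0]},{"delta_pos": [0.12,-0.3,0],"turn": [0,0,0]},{"delta_pos": [0.18,-0.45,0],"turn": [0,0,0]},{"delta_pos": [0.24,-0.6,0],"turn": [0,0,0]},{"delta_pos": [0.3,-0.75,0],"turn": [0,0,0]},{"delta_pos": [0.35,-0.9,0],"turn": [0,0,0]},{"delta_pos": [0.39,-1,0],"turn": [0,0,0]}]'

```text
clock: 18.02
tcp_pos: [0.5679, 0.0237, 0.1602]
ee_rot: [-3.141, 0.001, 1.549]
force: [0.2, -0.5, -1.6]
width: 0.0505
gripper_force: 25.0
```

Call:
drive_tool --moves '[{"delta_pos": [0,-0.15,0],"turn": [0,0,0]},{"delta_pos": [0,-0.25,0],"turn": [0,0,0]},{"delta_pos": [0,-0.25,-0.1],"turn": [0,0,0]},{"delta_pos": [0,-0.25,-0.25],"turn": [0,0,0]},{"delta_pos": [0,-0.25,-0.4],"turn": [0,0,0]},{"delta_pos": [0,-0.25,-0.4],"turn": [0,0,0]},{"delta_pos": [0,-0.25,-0.4],"turn": [0,0,0]}]'

```text
clock: 18.6
tcp_pos: [0.5668, 0.0021, 0.1196]
ee_rot: [-3.139, -0.0, 1.553]
force: [-0.4, 0.3, -0.7]
width: 0.0501
gripper_force: 25.0
```

```bash
python3 - <<'E'
from h import *
s,e=snapshot("side");a=s[120:240,180:340,::-1]
p,d=snapshot("top")
cv2.imwrite("pics/s4.png",cv2.resize(np.hstack([a,p[100:220,180:340,::-1]]),(800,300),interpolation=2))
o=get_obs();print(o["tcp_pos"],o["ee_rot"],o["force"])
E
```

```text
[0.56808166 0.00203248 0.12110359] [ 3.14098980e+00 -4.28494512e-04  1.55312348e+00] [ 0.02109806  0.19450454 -0.85252519]
```

View pics/s4.png

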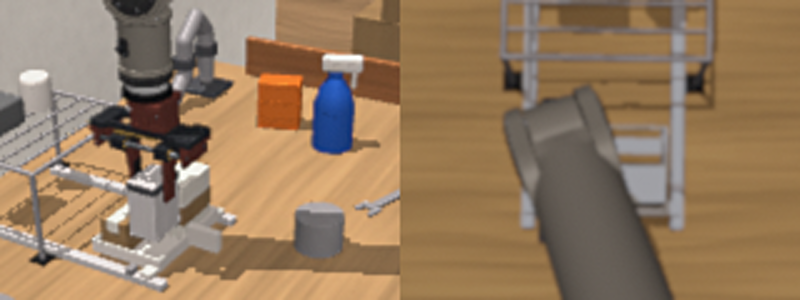

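The tin hangs at (155,205) in the left (side) half, over the left front of the tray and clear of the white box. Next I lower it.

Call:
drive_tool --moves '[{"delta_pos": [0,-0.02,-0.12],"turn": [0,0,0]},{"delta_pos": [0,-0.02,-0.24],"turn": [0,0,0]},{"delta_pos": [0,-0.02,-0.32],"turn": [0,0,0]},{"delta_pos": [0,-0.02,-0.37],"turn": [0,0,0]},{"delta_pos": [0,-0.02,-0.4],"turn": [0,0,0]},{"delta_pos": [0,-0.02,-0.4],"turn": [0,0,0]}]'

```text
clock: 19.2
tcp_pos: [0.5672, -0.0007, 0.0797]
ee_rot: [-3.14, -0.0, 1.552]
force: [0.2, 0.1, -0.6]
width: 0.0495
gripper_force: 25.0
```

Call:
drive_tool --moves '[{"delta_pos": [0,0,0],"turn": [0,0,0]},{"delta_pos": [0,0,0],"turn": [0,0,0]},{"delta_pos": [0,0,0],"turn": [0,0,0]},{"delta_pos": [0,0,0],"turn": [0,0,0]},{"delta_pos": [0,0,0],"turn": [0,0,0]}]' --hand 70

```text
clock: 19.62
tcp_pos: [0.5681, -0.0007, 0.0811]
ee_rot: [3.141, -0.0, 1.552]
force: [-0.1, -0.3, -0.1]
width: 0.0614
gripper_force: 0.0
```

Call:
drive_tool --moves '[{"delta_pos": [0,0,0.15],"turn": [0,0,0]},{"delta_pos": [0,0,0.4],"turn": [0,0,0]},{"delta_pos": [0,0,0.7],"turn": [0,0,0]},{"delta_pos": [0,0,1],"turn": [0,0,0]},{"delta_pos": [-0.2,0,1],"turn": [0,0,-0.05]},{"delta_pos": [-0.5,-0.2,1],"turn": [0,0,-0.13]},{"delta_pos": [-0.8,-0.4,1],"turn": [0,0,-0.2]},{"delta_pos": [-1,-0.4,1],"turn": [0,0,-0.28]}]'

```text
clock: 20.28
tcp_pos: [0.465, -0.0444, 0.1806]
ee_rot: [-3.141, 0.002, 1.103]
force: [0.3, -0.7, -0.8]
width: 0.0611
gripper_force: 0.0
```

Call:
drive_tool --moves '[{"delta_pos": [0,0,0],"turn": [0,0,-0.08]},{"delta_pos": [0,0,0],"turn": [0,0,-0.16]},{"delta_pos": [0,0,0],"turn": [0,0,-0.24]},{"delta_pos": [0,0,0],"turn": [0,0,-0.32]},{"delta_pos": [0,0,0],"turn": [0,0,-0.4]},{"delta_pos": [0,0,0],"turn": [0,0,-0.48]},{"delta_pos": [0,0,0],"turn": [0,0,-0.56]},{"delta_pos": [0,0,0],"turn": [0,0,-0.64]}]'

```text
clock: 20.95
tcp_pos: [0.4678, -0.0407, 0.1809]
ee_rot: [3.141, -0.001, 0.107]
force: [0.2, 0.5, 0.7]
width: 0.0615
gripper_force: 0.0
```

```bash
python3 - <<'E'
from h import *
p,d=snapshot("top");np.savez("pics/top5.npz",p=p,d=d);s,e=snapshot("side")
cv2.imwrite("pics/s5.png",cv2.resize(np.hstack([s[120:240,180:340,::-1],p[100:220,180:340,::-1]]),(800,300),interpolation=2))
W=cloud("top",d);o=get_obs();print(o["tcp_pos"],o["ee_rot"],o["joints"])
print("tin",box(W,.568,.0,.041,.1,.125)); print("wide",box(W,.566,-.09,.05,.105,.13)); print("long",box(W,.635,-.045,.1,.06,.09))
h=W[(abs(W[...,0]-.5)<.03)&(abs(W[...,1]+.045)<.02)&(abs(W[...,2]-.05)<.01)];print(len(h), h.min(0) if len(h) else 0)
E
```

```text
[ 0.46782397 -0.04062137  0.18087967] [ 3.14133812e+00 -4.09554771e-04  1.12182968e-01] [ 0.15500373  0.20146716 -0.22662012  2.06294149  0.05854757  0.88262248
 -1.5629886 ]
tin (285, array([567.6,  -1.7]), array([48.1, 68.2]), 0.5, 'zmed 0.112')
wide (298, array([567., -86.]), array([81. , 47.9]), 89.9, 'zmed 0.117')
long (669, array([595.4, -46.7]), array([161.9, 109. ]), 89.7, 'zmed 0.072')
0 0
```

View pics/s5.png

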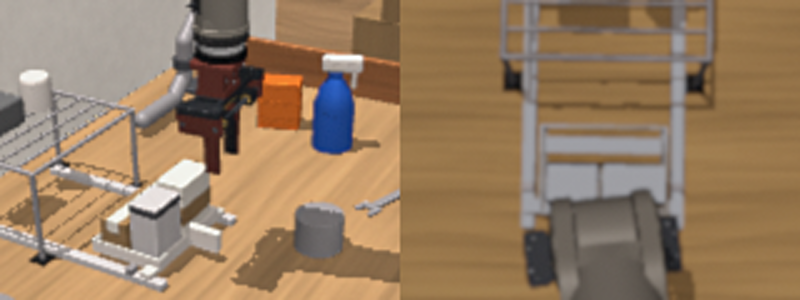

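All three stand in the tray: tin top at 0.112, box top at 0.117, long carton behind them, with gaps between. Next I align to the pull with a slight lean back.

Call:
drive_tool --moves '[{"delta_pos": [0.26,-0.05,0],"turn": [0,-0.03,-0.04]},{"delta_pos": [0.26,-0.05,-0.2],"turn": [0,-0.055,-0.08]},{"delta_pos": [0.26,-0.05,-0.4],"turn": [0,-0.055,-0.08]},{"delta_pos": [0.26,-0.05,-0.7],"turn": [0,-0.055,-0.08]},{"delta_pos": [0.26,-0.05,-0.7],"turn": [0,-0.055,-0.08]},{"delta_pos": [0.26,-0.05,-0.7],"turn": [0,-0.055,-0.08]}]'

```text
clock: 21.55
tcp_pos: [0.4927, -0.0456, 0.11]
ee_rot: [3.137, -0.083, -0.009]
force: [0.1, 0.5, 0.4]
width: 0.0616
gripper_force: 0.0
```

```bash
python3 - <<'E'
from h import *
s,e=snapshot("side")
cv2.imwrite("pics/s6.png",cv2.resize(s[150:240,200:320,::-1],(640,480),interpolation=2))
o=get_obs();print(o["tcp_pos"],o["ee_rot"],o["joints"])
E
```

```text
[ 0.49395941 -0.04559913  0.11121904] [ 3.13719451 -0.08586102 -0.01004355] [ 0.12656185  0.30207413 -0.19340311  2.13207508  0.11425489  0.63030735
 -1.72643205]
```

View pics/s6.png

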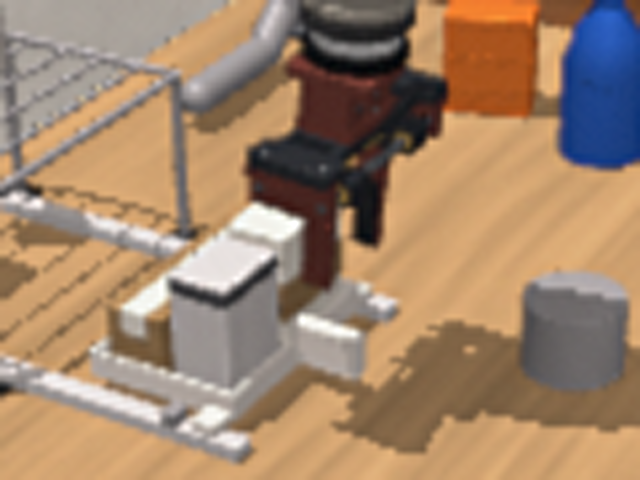

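The gripper is above the pull at (330,345), with the fingers on either side of it. Next I go down and close.

Call:
drive_tool --moves '[{"delta_pos": [0,0,-0.25],"turn": [0,0,0]},{"delta_pos": [0,0,-0.5],"turn": [0,0,0]},{"delta_pos": [0,0,-0.7],"turn": [0,0,0]},{"delta_pos": [0,0,-0.85],"turn": [0,0,0]},{"delta_pos": [0,0,-0.91],"turn": [0,0,0]},{"delta_pos": [0,0,-0.91],"turn": [0,0,0]}]'

```text
clock: 22.1
tcp_pos: [0.4943, -0.0457, 0.0199]
ee_rot: [3.137, -0.086, -0.011]
force: [0.9, -0.2, 0.1]
width: 0.0615
gripper_force: 0.0
```

Call:
drive_tool --moves '[{"delta_pos": [0,0,0],"turn": [0,0,0]},{"delta_pos": [0,0,0],"turn": [0,0,0]},{"delta_pos": [0,0,0],"turn": [0,0,0]},{"delta_pos": [0,0,0],"turn": [0,0,0]},{"delta_pos": [0,0,0],"turn": [0,0,0]},{"delta_pos": [0,0,0],"turn": [0,0,0]},{"delta_pos": [0,0,0],"turn": [0,0,0]},{"delta_pos": [0,0,0],"turn": [0,0,0]}]' --hand 0 --grip_force 40

```text
clock: 22.77
tcp_pos: [0.4938, -0.045, 0.0197]
ee_rot: [3.138, -0.086, -0.012]
force: [-1.9, 4.5, 1.8]
width: 0.0136
gripper_force: 40.0
```

Call:
drive_tool --moves '[{"delta_pos": [0,0,0],"turn": [0,0,0]},{"delta_pos": [0,0,0],"turn": [0,0,0]},{"delta_pos": [0,0,0],"turn": [0,0,0]}]'

```text
clock: 23.02
tcp_pos: [0.4938, -0.045, 0.0197]
ee_rot: [3.138, -0.086, -0.012]
force: [-2.2, 4.7, 1.5]
width: 0.0139
gripper_force: 40.0
```

Call:
drive_tool --moves '[{"delta_pos": [0,0,0.02],"turn": [0,0,0]},{"delta_pos": [0,0.005,0.05],"turn": [0,0,0]},{"delta_pos": [0,0.005,0.08],"turn": [0,0,0]},{"delta_pos": [0,0.005,0.11],"turn": [0,0,0]},{"delta_pos": [0,0.005,0.14],"turn": [0,0,0]},{"delta_pos": [0,0.005,0.16],"turn": [0,0,0]},{"delta_pos": [0,0.005,0.16],"turn": [0,0,0]}]'

```text
clock: 23.6
tcp_pos: [0.4934, -0.0451, 0.0359]
ee_rot: [3.137, -0.086, -0.012]
force: [-1.1, 4.9, -6.7]
width: 0.014
gripper_force: 40.0
```

```bash
python3 - <<'E'
from h import *
o=get_obs();print(o["tcp_pos"],o["force"],o["ft_torque"])
p,d=snapshot("top");W=cloud("top",d)
print("tops",box(W,.567,.0,.04,.1,.14),box(W,.567,-.09,.04,.1,.15)); print("long",box(W,.64,-.045,.1,.06,.1))
E
```

```text
[ 0.49338749 -0.04507215  0.03591059] [-1.12653891  4.90076315 -6.7079312 ] [1.2974418  0.92504107 0.14256643]
tops (333, array([567.3,  -1.9]), array([67.1, 51.2]), 89.7, 'zmed 0.128') (365, array([566.3, -90.1]), array([77.3, 50.6]), 88.9, 'zmed 0.133')
long (737, array([595.4, -47.3]), array([163.1, 108.4]), 89.1, 'zmed 0.088')
```

The tray is lifted 16 mm and everything in it is level. Next I push over the bumps.

Call:
drive_tool --moves '[{"delta_pos": [0.02,0,0],"turn": [0,0,0]},{"delta_pos": [0.06,0,0],"turn": [0,0,0]},{"delta_pos": [0.11,0,0],"turn": [0,0,0]},{"delta_pos": [0.17,0,0],"turn": [0,0,0]},{"delta_pos": [0.23,0,0],"turn": [0,0,0]},{"delta_pos": [0.28,0,0],"turn": [0,0,0]},{"delta_pos": [0.3,0,0],"turn": [0,0,0]}]'

```text
clock: 24.23
tcp_pos: [0.5251, -0.0453, 0.0357]
ee_rot: [3.137, -0.087, -0.013]
force: [-0.2, 3.4, -6.6]
width: 0.014
gripper_force: 40.0
```

Call:
drive_tool --moves '[{"delta_pos": [0.02,0,0],"turn": [0,0,0]},{"delta_pos": [0.07,0,0],"turn": [0,0,0]},{"delta_pos": [0.13,0,0],"turn": [0,0,0]},{"delta_pos": [0.19,-0.01,0],"turn": [0,0,0]},{"delta_pos": [0.25,-0.01,0],"turn": [0,0,0]},{"delta_pos": [0.3,-0.01,0],"turn": [0,0,0]},{"delta_pos": [0.33,-0.01,0],"turn": [0,0,0]},{"delta_pos": [0.33,-0.01,0],"turn": [0,0,0]}]'

```text
clock: 24.9
tcp_pos: [0.5582, -0.046, 0.0359]
ee_rot: [3.138, -0.088, -0.012]
force: [1.3, 2.8, -7.9]
width: 0.0135
gripper_force: 40.0
```

Call:
drive_tool --moves '[{"delta_pos": [0,0,-0.02],"turn": [0,0,0]},{"delta_pos": [0,0,-0.05],"turn": [0,0,0]},{"delta_pos": [0,0,-0.08],"turn": [0,0,0]},{"delta_pos": [0,0,-0.11],"turn": [0,0,0]},{"delta_pos": [0,0,-0.14],"turn": [0,0,0]},{"delta_pos": [0,0,-0.155],"turn": [0,0,0]},{"delta_pos": [0,0,-0.155],"turn": [0,0,0]}]'

```text
clock: 25.48
tcp_pos: [0.557, -0.0461, 0.0202]
ee_rot: [3.137, -0.087, -0.012]
force: [0.3, 4.1, -4.3]
width: 0.0136
gripper_force: 40.0
```

Call:
drive_tool --moves '[{"delta_pos": [0.02,0,0],"turn": [0,-0.005,0]},{"delta_pos": [0.06,0,0],"turn": [0,-0.01,0]},{"delta_pos": [0.12,0,0],"turn": [0,-0.016,0]},{"delta_pos": [0.18,0,0],"turn": [0,-0.022,0]},{"delta_pos": [0.24,-0.005,0],"turn": [0,-0.028,0]},{"delta_pos": [0.3,-0.005,0],"turn": [0,-0.034,0]},{"delta_pos": [0.36,-0.005,0],"turn": [0,-0.04,0]},{"delta_pos": [0.42,-0.005,0.005],"turn": [0,-0.045,0]}]'

```text
clock: 26.15
tcp_pos: [0.5988, -0.0466, 0.0205]
ee_rot: [3.138, -0.157, -0.012]
force: [-0.6, 5.2, -4.5]
width: 0.0138
gripper_force: 40.0
```

```bash
python3 -c "
from rig import *
o=get_obs();print(o['tcp_pos'],o['ee_rot'],o['force'],o['ft_torque'],o['joints'])"
```

```text
[ 0.59883279 -0.04663209  0.02047313] [ 3.13803443 -0.15683647 -0.01216292] [-0.57947305  5.15338826 -4.5305497 ] [1.36700646 1.14707651 0.31639718] [ 0.07383636  0.55905261 -0.13433565  1.9985673   0.19411311  0.43831478
 -1.78761388]
```

Call:
drive_tool --moves '[{"delta_pos": [0.06,0,0],"turn": [0,-0.008,0]},{"delta_pos": [0.13,0,0],"turn": [0,-0.016,0]},{"delta_pos": [0.2,0,0],"turn": [0,-0.024,0]},{"delta_pos": [0.27,0,0],"turn": [0,-0.032,0]},{"delta_pos": [0.34,0,0],"turn": [0,-0.04,0]},{"delta_pos": [0.41,0,0],"turn": [0,-0.048,0]},{"delta_pos": [0.47,0,0],"turn": [0,-0.056,0]},{"delta_pos": [0.52,0,0],"turn": [0,-0.064,0]}]'

```text
clock: 26.82
tcp_pos: [0.6518, -0.0471, 0.0209]
ee_rot: [3.139, -0.259, -0.013]
force: [-1.6, 2.8, -3.1]
width: 0.0139
gripper_force: 40.0
```

Call:
drive_tool --moves '[{"delta_pos": [0.04,0,0],"turn": [0,-0.008,0]},{"delta_pos": [0.09,0,0],"turn": [0,-0.016,0]},{"delta_pos": [0.14,0,0],"turn": [0,-0.024,0]},{"delta_pos": [0.19,0,0],"turn": [0,-0.032,0]},{"delta_pos": [0.24,0,0],"turn": [0,-0.04,0]},{"delta_pos": [0.28,0,0],"turn": [0,-0.048,0]},{"delta_pos": [0.3,0,0],"turn": [0,-0.056,0]},{"delta_pos": [0.3,0,0],"turn": [0,-0.056,0]}]'

```text
clock: 27.48
tcp_pos: [0.6817, -0.0473, 0.0211]
ee_rot: [3.14, -0.348, -0.013]
force: [0.6, 0.3, 0.2]
width: 0.0139
gripper_force: 40.0
```

```bash
python3 - <<'E'
from h import *
o=get_obs();print(o["tcp_pos"],o["ee_rot"],o["force"],o["joints"])
s,e=snapshot("side")
cv2.imwrite("pics/s7.png",cv2.resize(s[130:250,160:320,::-1],(800,600),interpolation=2))
E
```

```text
[ 0.68168008 -0.04726787  0.02108583] [ 3.14018832 -0.34796478 -0.01340725] [0.56114684 0.25070726 0.23240666] [ 0.02609329  0.60551452 -0.07247928  1.95631991  0.23893276  0.23947759
 -1.83322778]
```

View pics/s7.png

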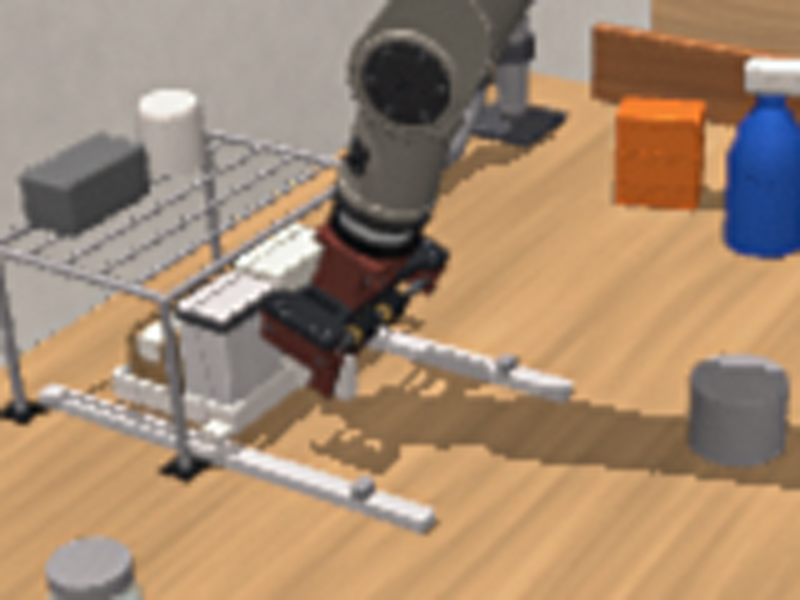

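The loaded tray is most of the way under the shelf with everything upright, and the gripper leans back clear of the shelf edge wire. I push the rest in small steps and watch the force.

Call:
drive_tool --moves '[{"delta_pos": [0.03,0,0],"turn": [0,0,0]},{"delta_pos": [0.07,0,0],"turn": [0,0,0]},{"delta_pos": [0.11,0,0],"turn": [0,0,0]},{"delta_pos": [0.15,-0.005,0],"turn": [0,0,0]},{"delta_pos": [0.18,-0.005,0],"turn": [0,0,0]},{"delta_pos": [0.21,-0.005,0],"turn": [0,0,0]},{"delta_pos": [0.23,-0.005,0],"turn": [0,0,0]}]'

```text
clock: 28.12
tcp_pos: [0.7046, -0.0475, 0.021]
ee_rot: [3.14, -0.346, -0.013]
force: [-2.2, -1.3, 4.0]
width: 0.0138
gripper_force: 40.0
```

Call:
drive_tool --moves '[{"delta_pos": [0.01,0,0],"turn": [0,0,0]},{"delta_pos": [0.02,0,0],"turn": [0,0,0]},{"delta_pos": [0.03,0,0],"turn": [0,0,0]},{"delta_pos": [0.04,0,0],"turn": [0,0,0]}]'

```text
clock: 28.45
tcp_pos: [0.7081, -0.0475, 0.0209]
ee_rot: [3.14, -0.346, -0.013]
force: [-1.2, -1.7, 4.5]
width: 0.014
gripper_force: 40.0
```

Call:
drive_tool --moves '[{"delta_pos": [0.01,0,0],"turn": [0,0,0]},{"delta_pos": [0.02,0,0],"turn": [0,0,0]},{"delta_pos": [0.03,0,0],"turn": [0,0,0]},{"delta_pos": [0.03,0,0],"turn": [0,0,0]}]'

```text
clock: 28.78
tcp_pos: [0.7113, -0.0475, 0.0209]
ee_rot: [3.14, -0.346, -0.013]
force: [-0.2, -2.8, 4.2]
width: 0.0136
gripper_force: 40.0
```

Call:
drive_tool --moves '[{"delta_pos": [0.01,0,0],"turn": [0,0,0]},{"delta_pos": [0.02,0,0],"turn": [0,0,0]},{"delta_pos": [0.02,0,0],"turn": [0,0,0]}]'

```text
clock: 29.03
tcp_pos: [0.7133, -0.0475, 0.021]
ee_rot: [3.14, -0.346, -0.013]
force: [-0.1, -2.4, 4.8]
width: 0.014
gripper_force: 40.0
```

Call:
drive_tool --moves '[{"delta_pos": [0.01,0,0],"turn": [0,0,0]},{"delta_pos": [0.02,0,0],"turn": [0,0,0]},{"delta_pos": [0.02,0,0],"turn": [0,0,0]}]'

```text
clock: 29.28
tcp_pos: [0.7151, -0.0475, 0.0209]
ee_rot: [3.14, -0.346, -0.013]
force: [-0.9, -3.2, 5.2]
width: 0.0134
gripper_force: 40.0
```

```bash
python3 - <<'E'
from h import *
o=get_obs();print(o["tcp_pos"],o["ee_rot"],o["force"],o["joints"])
p,d=snapshot("top");W=cloud("top",d)
print("tin",box(W,.783,-.004,.05,.1,.128));print("wide",box(W,.783,-.09,.05,.1,.13));print("long",box(W,.84,-.05,.1,.06,.09))
s=W[(W[...,2]>.148)&(W[...,2]<.168)&(abs(W[...,1]+.1)<.06)&(abs(W[...,0]-.73)<.02)];print(len(s),np.median(s[:,0]) if len(s) else 0)
E
```

```text
[ 0.71505483 -0.04752322  0.02089335] [ 3.14034217 -0.345867   -0.0132936 ] [-0.93375651 -3.15259002  5.2183158 ] [ 0.03762486  0.64374552 -0.08694852  1.87276783  0.2330322   0.28805937
 -1.81946166]
tin (314, array([779.3, -11.6]), array([53.2, 82.1]), 0.0, 'zmed 0.112')
wide (367, array([778.1, -89.9]), array([82. , 51.7]), 89.4, 'zmed 0.117')
long (570, array([808.7, -49.8]), array([162.9, 110.2]), 89.0, 'zmed 0.073')
103 0.7257613844596856
```

Call:
drive_tool --moves '[{"delta_pos": [0.01,0,0],"turn": [0,0,0]},{"delta_pos": [0.02,0,0],"turn": [0,0,0]},{"delta_pos": [0.02,0,0],"turn": [0,0,0]}]'

```text
clock: 29.58
tcp_pos: [0.7151, -0.0475, 0.0206]
ee_rot: [3.14, -0.343, -0.013]
force: [-10.6, -2.2, 13.2]
width: 0.0139
gripper_force: 40.0
```

Call:
drive_tool --moves '[{"delta_pos": [0.01,0,0],"turn": [0,0,0]},{"delta_pos": [0.01,0,0],"turn": [0,0,0]}]'

```text
clock: 29.75
tcp_pos: [0.7151, -0.0476, 0.0203]
ee_rot: [3.14, -0.341, -0.013]
force: [-14.4, -2.9, 16.1]
width: 0.0137
gripper_force: 40.0
```

The force rises to -14 N in x, so the tray is at its end stop. I relax, release and withdraw along the tool axis.

Call:
drive_tool --moves '[{"delta_pos": [-0.02,0,0],"turn": [0,0,0]},{"delta_pos": [-0.03,0.01,0.005],"turn": [0,0,0]},{"delta_pos": [-0.03,0.01,0.005],"turn": [0,0,0]}]'

```text
clock: 30.0
tcp_pos: [0.714, -0.0473, 0.0208]
ee_rot: [3.14, -0.344, -0.014]
force: [-2.0, -4.2, 3.4]
width: 0.0141
gripper_force: 40.0
```

Call:
drive_tool --moves '[{"delta_pos": [0,0,0],"turn": [0,0,0]},{"delta_pos": [0,0,0],"turn": [0,0,0]},{"delta_pos": [0,0,0],"turn": [0,0,0]},{"delta_pos": [0,0,0],"turn": [0,0,0]},{"delta_pos": [0,0,0],"turn": [0,0,0]},{"delta_pos": [0,0,0],"turn": [0,0,0]}]' --hand 50

```text
clock: 30.5
tcp_pos: [0.7148, -0.0456, 0.021]
ee_rot: [3.141, -0.345, -0.012]
force: [0.2, -0.8, -0.3]
width: 0.0437
gripper_force: 0.0
```

Call:
drive_tool --moves '[{"delta_pos": [-0.06,0,0.1],"turn": [0,0,0]},{"delta_pos": [-0.14,0,0.25],"turn": [0,0,0]},{"delta_pos": [-0.22,0,0.4],"turn": [0,0,0]},{"delta_pos": [-0.35,0,0.6],"turn": [0,0,0]},{"delta_pos": [-0.6,0,0.7],"turn": [0,0,0]},{"delta_pos": [-0.9,0,0.8],"turn": [0,0.05,0]},{"delta_pos": [-1,0,0.8],"turn": [0,0.1,0]},{"delta_pos": [-1,0,0.8],"turn": [0,0.15,0]}]'

```text
clock: 31.17
tcp_pos: [0.6117, -0.0465, 0.1032]
ee_rot: [3.137, -0.106, -0.012]
force: [0.3, 0.9, -0.2]
width: 0.044
gripper_force: 0.0
```

Call:
drive_tool --moves '[{"delta_pos": [-0.2,0,0.1],"turn": [0,0.05,0]},{"delta_pos": [-0.5,0,0.3],"turn": [0,0.05,0]},{"delta_pos": [-0.8,0,0.5],"turn": [0,0.05,0]},{"delta_pos": [-0.8,0,0.5],"turn": [0,0.05,0]},{"delta_pos": [-0.8,0,0.5],"turn": [0,0.05,0]}]'

```text
clock: 31.58
tcp_pos: [0.5343, -0.0465, 0.153]
ee_rot: [3.136, -0.034, -0.012]
force: [0.2, 0.3, 0.4]
width: 0.0438
gripper_force: 0.0
```

```bash
python3 - <<'E'
from h import *
o=get_obs();print(o["tcp_pos"],o["force"])
p,d=snapshot("top");W=cloud("top",d);s,e=snapshot("side")
print("tin",box(W,.783,-.004,.04,.1,.128));print("wide",box(W,.783,-.09,.05,.1,.13));print("long",box(W,.85,-.05,.1,.06,.09))
cv2.imwrite("pics/s8.png",cv2.resize(np.hstack([s[120:240,160:320,::-1],p[60:180,180:340,::-1]]),(800,300),interpolation=2))
E
```

```text
[ 0.53428363 -0.04646047  0.15296197] [0.19856935 0.29533873 0.40759075]
tin (291, array([779. ,  -4.9]), array([69.3, 52.1]), 89.0, 'zmed 0.112')
wide (366, array([778. , -89.8]), array([82.1, 50.3]), 89.1, 'zmed 0.117')
long (557, array([808.1, -49.9]), array([162.5, 109.9]), 89.0, 'zmed 0.073')
```

View pics/s8.png

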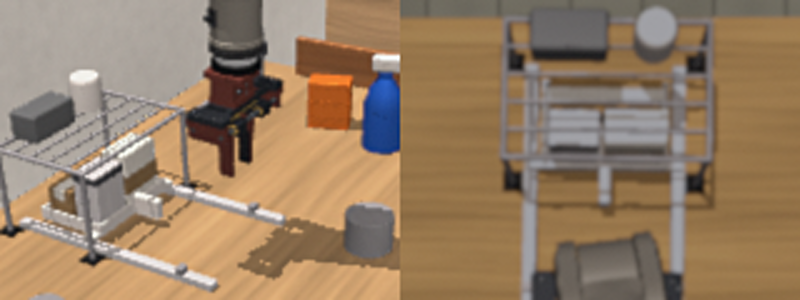

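The tray is home and down under the shelf. All three stand upright at the right heights, and the gripper is clear.

```bash
python3 -c "
from rig import *
print(job_done())"
```

```text
the job is handed in; nothing more can be done
None
```

I handed the job in at about 32 s: both cartons and the tin stand upright in the tray, which I lifted over the bumps, pushed home to its end stop and let down, and I did not touch the bystanders; no verdict was returned.

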